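Carry a top-heavy vase upright on its rocking stand into the drying bay

TASK

Pick up the decorating stand by its bow handle; its vase has flopped over in the rocking cup. In the air, well away from the drying bay and with nothing touching the vase, bring the vase upright with the stand level and keep both so (within 0.1 rad) for at least five seconds, then carry the vase upright through the bay's open front and set the stand down gently, fully inside on the bay's floor and centred between the walls, so that they keep the vase from flopping over; let go, and finish once the vase has come to rest. The vase is freshly painted: never touch it with the gripper, do not knock it against the bay or tip the stand over, and leave the mug, jar, clay block, bowl and flask where they are.

Things in the scene. Friction and masses are not known exactly. Their poses are not given: they have to be found in the camera images.
- stand: (All sizes in mm.) Loose decorating stand, 0.45 kg without cup and vase. Origin: centre of the underside of its dark steel base plate (140 along x, 84 along y, 8 thick); z up, x roughly away from the robot at the start. Two flat steel legs (10 x 24) at x = -60 and +60 rise to a wooden handle bar along x.
- handle (a point): Centre of the stand's wooden handle bar, 235 above the stand's underside; axes as the stand's. The bar is 130 long (x), 22 wide (y), 24 high; grip it from above across its width, fingers closing along the stand's y.
- cup (a joint): Lean of the rocking cup with its vase relative to the stand, rad, about the stand's x axis; 0 = square to the plate, positive = top leans to the stand's -y. Stops at -0.32 and 0.32; starts on the positive one. Spring to 0: 0.12 N m/rad, damping 0.12 N m s/rad (nominal), no dry friction: too weak to hold the vase, which falls from upright to either side with a time constant of about 0.7 s.
- vase: Terracotta vase fixed in the cup under the handle; leans sideways, clear of the legs. 160 tall; origin: centre of its foot, on the pivot; z up the vase. Widest (72 diameter) 110 above its foot, lip 42. Nominally 0.35 kg (up to 15 percent off), centre of mass 85 above the pivot, inertia about the pivot 0.0031 kg m2.
- vase_top (a point): Centre of the vase's lip, 160 above its foot. On a stand let go in the middle of the bay the vase falls slowly, within some seconds, until its shoulder rests on one wall at a lean of about 0.13 rad; that is where it comes to rest.
- bay: Fixed plywood drying bay, open on top and at its front (-x, towards the robot). Origin: centre of its underside on the table. Floor 200 (x) by 160 (y), 8 thick. Cork-lined side walls, inner faces at y = -50 and 50, tops 160 above the table, from x = -50 to 80. Back stop 48 high, face at x = 88. The stand belongs with its origin over the bay's origin, its x along the bay's x.
- brush_mug: White mug (60 wide, 85 high) with three brushes, up to 180 high, standing loose between the stand and the bay; leave alone. Origin: centre of its underside.
- glaze_jar: Small jar, 52 wide, 70 high, loose behind the mug; leave alone. Origin: centre of its underside.
- clay_block: Low clay block 70 x 45, 25 high, loose on the table between the stand and the bay; leave alone (pass over or before it). Origin: centre of its underside.
- bowl: White bowl, 110 wide, 45 high, loose at the left of the work area; leave alone. Origin: centre of its underside.
- flask: Blue bottle, 60 wide, 150 high, loose at the right of the work area; leave alone. Origin: centre of its underside.
- cup_pivot (a point): Point on the cup's pivot axis, 32 above the stand's underside over the plate's centre; axes as the stand's. The rubber cup is 54 in diameter, 22 to 44 above the underside, 0.02 kg.
Not all that is in view belongs to the job. What is meant by the stand is not blue, and is the smaller of those in its own colour.

How it is judged (in metres and radians):
On the way, in this order (a step that is already met when the one before it is completed fails the run):
1. the stand is in the air away from the bay, level and with the vase upright, both within 0.12 rad, nothing touching the vase, kept for 4 s (height (world z) of stand above 0.02 m and angle between each of stand, vase's own z axis and vertical below 0.12 rad and contact force between vase and anything else below 0.3 N and horizontal distance between stand and bay above 0.14 m), for 4 s.
2. the stand enters the bay through its open front with the vase upright within 0.15 rad (x of stand in the frame of bay between -0.11 and -0.02 m and y of stand in the frame of bay between -0.03 and 0.03 m and z of stand in the frame of bay below 0.11 m and angle between vase's own z axis and vertical below 0.15 rad), for 0.1 s.
At the end, for the whole second after the job is handed in: The stand stands flat on the bay's floor, its centre within 30 mm of the bay's centre along the bay and 15 mm across it, the vase between the walls and leaning no more than 0.23 rad (a wall may support it), all at rest and released (x of stand in the frame of bay between -0.03 and 0.03 m and y of stand in the frame of bay between -0.015 and 0.015 m and z of stand in the frame of bay below 0.013 m and angle between stand's own z axis and vertical below 0.05 rad and angle between vase's own z axis and vertical below 0.23 rad and linear speed of stand below 0.02 m/s and angular speed of vase below 0.1 rad/s); the robot touches nothing.
It fails at once if the robot touches the vase (contact force between vase and the fingers above 0.5 N or contact force between vase and the arm above 0.5 N).
It fails at once if the vase is knocked against the bay (over 8 N) (contact force between vase and bay above 8 N).
It fails at once if the stand is slammed down or rammed against the bay (over 50 N) (contact force between stand and bay above 50 N).
It fails at once if the stand is tipped more than 0.45 rad (angle between stand's own z axis and vertical above 0.45 rad).
It fails at once if a bystander is moved more than 30 mm (distance of any of brush_mug, glaze_jar, clay_block, bowl, flask from where it was at the start of the episode above 0.03 m).
It also fails if it takes over 72 s, if anything falls off the work surface, if the arm or the gripper's body presses on something with over 40 N, if the wrist force passes 120 N, or if a joint passes its speed limit or range.

ROBOT

A 6-joint arm with a two-finger parallel gripper is mounted at the origin on the work surface. World frame = base frame: x ahead of the robot, y to its left, z up, the work surface at z = 0. Lengths are in mm, angles in rad, forces in N, time in s.
With the tool pointing down it reaches from about 275 to 750 mm from the base axis. Payload 10.2 kg.
Tool frame: the origin (TCP) lies between the finger pads; the fingertips stand 8 mm ahead of it and the grasp point (between the pads) lies 11 mm behind it; z points along the fingers, y is the line along which they close (so a half turn about z gives the same grasp; the last joint's range is limited). The gripper opens to 85 mm and grips with 20 to 120 N. Pads are 22 mm wide; open, the fingers measure 114 mm over their backs; the gripper's body (76 mm by 85 mm) begins 54 mm behind the grasp point. The pads swing forward as they close: fully open they stand 13 mm farther back than shut.
Start: joints at [-1.402, 0.313, 1.498, -0, 1.331, -0.223], TCP at [200.461, -485.229, 239.294] pointing down, gripper open.
Joint ranges: [-2.94, 2.94], [-0.97, 2.17], [0.19, 2.56], [-1.23, 4.37], [0.02, 3.11], [-2.88, 2.88]. Speed limits (rad/s): [2.39, 2.39, 3.01, 3.14, 3.14, 3.14].

INTERFACE

Orientations are given as a unit quaternion [w, x, y, z].
In Python, from rig import * gives the robot as it stands.
- The arm moves only by the shell command python3 -m handwheel 'ROWS' [FORCE]. ROWS is JSON, a list that holds one entry, the list of rows, each a list of 7 numbers: the shift along the world's x, y, z in mm, then the turn, a rotation vector about the world's x, y, z in degrees, then the opening, from -1 (shut) to 1 (fully open). A call has 1 to 8 rows; each row shifts and turns the commanded pose from where the row before left it; what a row does not reach is not made up. A row lasts 1/8 s, in which the tool goes at most 62.5 mm and 10.7 degrees, less where a joint would pass 70% of its speed; a pose out of reach is approached as far as the arm can. A call is refused whole if a number of a shift passes 62.5 or a number of a turn 10.7, either way. A call with a gripper value outside its range is refused whole. The fingers move at their own pace and stop on an object; FORCE is the grip in N (left out, the last holds). Time passes only in rows, so rows that do not move let the fingers close. It gives the time, the measured TCP pose, the force, the opening and the grip force at its end, in the units of the state.
- sense(): the state, without advancing time (a new reading comes with each control period).
- capture(name): name is "scene" or "top" or "wrist"; returns a dict with "image" (400x640x3 uint8, red, green, blue), "fx", "fy", "cx", "cy" (pixels), "rvec" (rotation vector, rad) and "tvec" (3), from world to camera coordinates, as OpenCV has them; the wrist camera has in their place "hand_eye" (4x4, takes a point from camera to tool coordinates, whose origin is the TCP and whose axes are the flange's). Camera axes: x right, y down, z forward; pixel columns grow to the right and rows downward; lengths in mm; the calibration is good to about 2 mm. The wrist camera is an equidistant fisheye: a pixel r from the principal point sees the ray r / f radians off the axis. A picture is of the moment at which its call begins: read the wrist's pose just before it. There is no depth.
- finish_job(): hands the job in; it is judged then, once.
The state is a dict: "time_s": time; "joints": joint angles; "dq": joint speeds; "tau": joint torques, N m; "eef_pos": TCP position; "ee_rot": TCP orientation; "force": force on the tool from outside, world axes, zero at the start; "wrist_torque": the same for the moment, N m; "grip_width": opening from 0.0 (shut) to 1.0 (fully open); "grip_force": force on a finger pad.
Only numpy, scipy, OpenCV 4.12 (cv2) and the standard library are available. Lean on these libraries where they do the work, as an engineer would, in place of code of your own. Each camera call takes 0.05 s, during which the arm holds its last target. There are 200 camera calls.

## Working session

There is one attempt and no reset: what is moved stays moved. The work goes in short steps, Python scripts to look and compute and a shell command to move; the robot and the scene stay as the last step left them, time stands still between calls to the robot, and variables do not carry over. Pictures are saved under pics/ and viewed, at most 14 in all, crops included, and the job is handed in when it is done.

```bash
ls; mkdir -p pics
python3 - <<'E'
from rig import *
import cv2,json
for n in("scene","top"):
    c=capture(n); cv2.imwrite(f"pics/{n}0.png",c["image"][:,:,::-1])
    print(n,{k:(v if k!="image" else 0) for k,v in c.items()})
print(sense())
E
```

```text
pics
scene {'image': 0, 'fx': 498.30602200511623, 'fy': 498.30602200511623, 'cx': 320.0874632285641, 'cy': 210.79423838067754, 'rvec': array([ 1.63080745,  2.21454185, -0.60569008]), 'tvec': array([ 221.54620732, -340.77030025, 1896.76822278])}
top {'image': 0, 'fx': 361.96570296645945, 'fy': 361.96570296645945, 'cx': 321.905334745185, 'cy': 201.68451488953662, 'rvec': array([ 2.15183068, -2.13475218,  0.14196044]), 'tvec': array([ -58.48848319,  590.15380893, 1268.75042205])}
{'time_s': 0.1, 'joints': array([-1.40241619e+00,  3.13412479e-01,  1.49837482e+00,  1.42796509e-05,
        1.33098460e+00, -2.23393930e-01]), 'dq': array([ 2.54340386e-05, -1.66913172e-03, -2.33368867e-03,  1.09658221e-03,
       -2.36141028e-03, -3.16797551e-03]), 'tau': array([ 2.09346152e-03, -4.12897396e+01, -2.60144895e+01, -1.90224905e-04,
        3.00288841e-03, -6.28741773e-06]), 'eef_pos': array([ 200.41707606, -485.00135516,  238.77770118]), 'ee_rot': array([-5.89207069e-04,  9.80875566e-01,  1.94634981e-01,  2.31484719e-05]), 'force': array([ 0.33858039,  0.69673146, -0.27700673]), 'wrist_torque': array([ 0.01926388, -0.04492795,  0.00851609]), 'grip_force': 0.0, 'grip_width': 0.9999130923752666}
```

View pics/scene0.png

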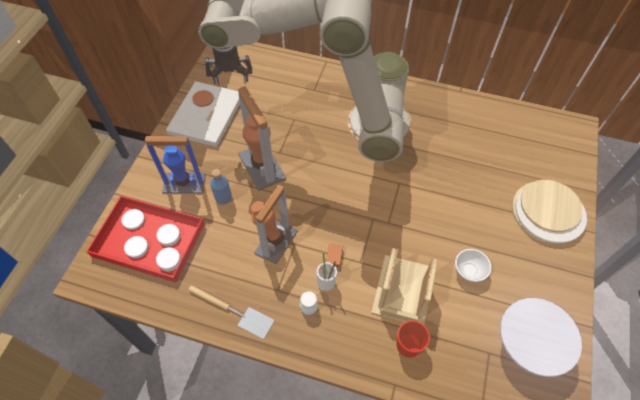

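View pics/top0.png

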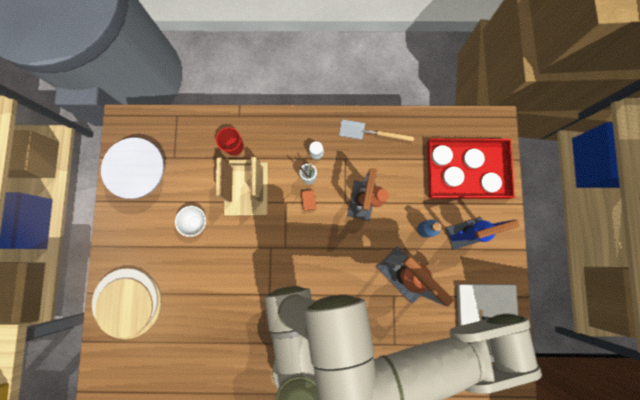

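The scene view shows three stands: a large terracotta one at (258,140), a small terracotta one at (272,222), and a blue one at (178,165). In the top view they are at (413,275), (370,195) and (485,232). The small terracotta one, top (370,195), is the pick. The bay is at top (245,185) and scene (405,285). Next is a close crop with measurements.

```bash
cat > h.py <<'E'
import cv2,numpy as np
from scipy.spatial.transform import Rotation as R
def ray(c,u,v):
    M=R.from_rotvec(np.ravel(c["rvec"])).as_matrix(); o=-M.T@np.ravel(c["tvec"])
    d=M.T@np.array([(u-c["cx"])/c["fx"],(v-c["cy"])/c["fy"],1.]); return o,d/np.linalg.norm(d)
def onz(c,u,v,z):
    o,d=ray(c,u,v); return o+d*(z-o[2])/d[2]
def cross(r1,r2):
    A=[];b=[]
    for o,d in(r1,r2):
        P=np.eye(3)-np.outer(d,d);A.append(P);b.append(P@o)
    x=np.linalg.lstsq(np.vstack(A),np.hstack(b),rcond=None)[0]
    return x,max(np.linalg.norm((np.eye(3)-np.outer(d,d))@(x-o)) for o,d in(r1,r2))
def proj(c,p):
    q=R.from_rotvec(np.ravel(c["rvec"])).as_matrix()@np.array(p,float)+np.ravel(c["tvec"])
    return q[0]/q[2]*c["fx"]+c["cx"],q[1]/q[2]*c["fy"]+c["cy"]
def crop(c,u,v,w,h,s): return cv2.resize(c["image"][v:v+h,u:u+w,::-1].copy(),None,fx=s,fy=s,interpolation=cv2.INTER_CUBIC)
E
python3 - <<'E'
from rig import *
from h import *
t=capture("top");s=capture("scene")
a=crop(t,340,160,65,65,6);b=crop(s,240,175,65,95,6)
c=crop(t,205,120,80,100,6)
b=cv2.resize(b,(390,570)); pad=lambda i:cv2.copyMakeBorder(i,0,600-i.shape[0],0,0,cv2.BORDER_CONSTANT)
cv2.imwrite("pics/c1.png",np.hstack([pad(a),pad(b)]))
d=crop(s,365,240,80,90,6)
cv2.imwrite("pics/c2.png",cv2.resize(np.hstack([pad(c[:,:390]),pad(d[:,:390])]),None,fx=1,fy=1))
for u,v in((370,195),(245,190)): print(onz(t,u,v,0))
E
```

```text
[ 623.14137808 -233.11095227    0.        ]
[638.83710211 236.30696592   0.        ]
```

View pics/c1.png

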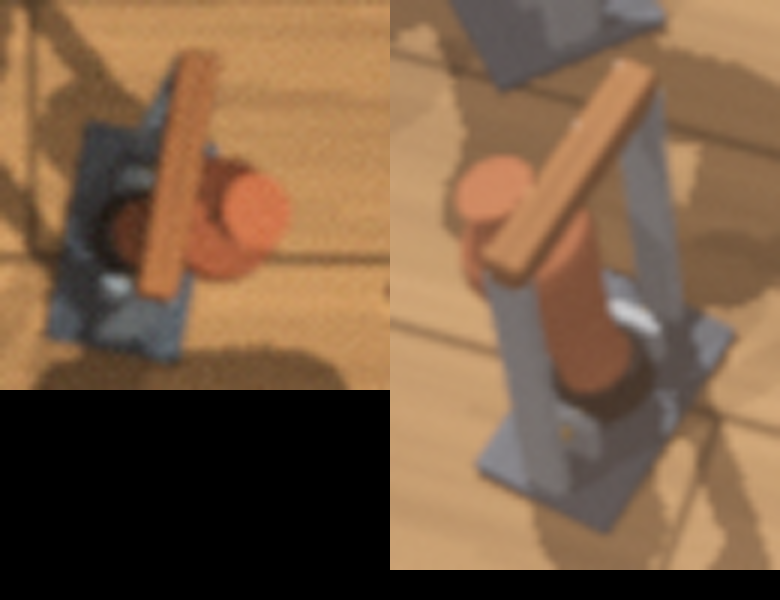

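View pics/c2.png

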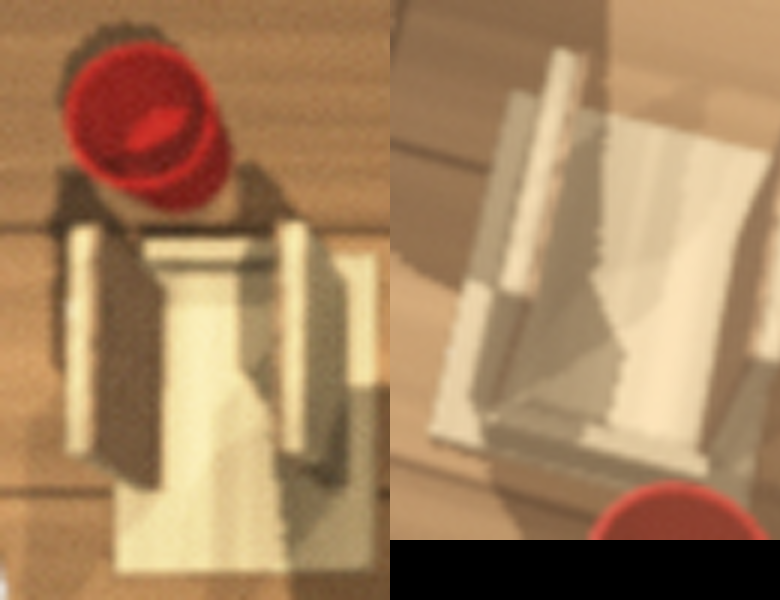

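The left panel of c1 shows the small terracotta stand from the top: bar ends at crop (196,54) and (160,293), plate corners at (88,122), (50,335) and (178,362), lip at (256,213). c2 shows the bay wall tops and floor corners. I'll turn these into positions.

Run:
```python
from rig import *
from h import *
t=capture("top");s=capture("scene")
np.set_printoptions(precision=1,suppress=True)
T=lambda x,y,u0,v0:((x+.5)/6-.5+u0,(y+.5)/6-.5+v0)
A=lambda x,y,z:onz(t,*T(x,y,340,160),z)
S=lambda x,y,z:onz(s,*T(x-390,y,240,175),z)
print("STAND")
f=A(196,52,247);n=A(160,295,247);print("bar top",f,n,(f+n)/2,np.linalg.norm(f-n),np.degrees(np.arctan2(*(f-n)[1::-1])))
f=S(507,260,247);n=S(638,68,247);print("bar scene",f,n,(f+n)/2,np.linalg.norm(f-n),np.degrees(np.arctan2(*(f-n)[1::-1])))
a,b,c=A(88,122,8),A(50,335,8),A(178,362,8);print("plate top",a,b,c,(a+c)/2,np.linalg.norm(a-b),np.linalg.norm(b-c),np.degrees(np.arctan2(*(a-b)[1::-1])))
l,m,r=S(480,465,8),S(607,532,8),S(735,335,8);print("plate scene",l,m,r,(l+r)/2,np.linalg.norm(l-m),np.linalg.norm(m-r),np.degrees(np.arctan2(*(m-r)[1::-1])))
print("lip",A(256,213,180))
B=lambda x,y,z:onz(t,*T(x,y,205,120),z)
print("BAY")
p,q=B(115,572,8),B(375,572,8);r=B(377,255,8)
print("front",p,q,"back r",r,(p+q)/2,np.linalg.norm(p-q),np.linalg.norm(q-r),"yaw",np.degrees(np.arctan2(*(r-q)[1::-1])))
for k,(x,y) in dict(Lf=(97,458),Lb=(99,225),Rf=(281,455),Rb=(280,222)).items():print(k,B(x,y,160))
D=lambda x,y,z:onz(s,*T(x-390,y,365,240),z)
print("scene back corner +y? ",D(432,440,8),D(519,92,8),D(770,152,8))
for k,(u,v,z) in dict(mug=(308,173,0),brush=(300,160,150),clay=(309,201,25),jar=(316,150,70),bowl=(190,221,45),flask=(428,229,150)).items():print(k,onz(t,u,v,z))
```

```text
STAND
bar top [ 666.6 -210.3  247. ] [ 540.6 -190.7  247. ] [ 603.6 -200.5  247. ] 127.4896169428402 -8.834204789590107
bar scene [ 661.5 -208.2  247. ] [ 542.1 -185.9  247. ] [ 601.8 -197.   247. ] 121.43260238351868 -10.576260880218697
plate top [ 678.6 -173.8    8. ] [ 544.9 -149.9    8. ] [ 528.9 -228.4    8. ] [ 603.7 -201.1    8. ] 135.82756943399704 80.12846497194548 -10.134513507595067
plate scene [ 661.4 -248.1    8. ] [ 678.2 -170.     8. ] [ 545.5 -143.1    8. ] [ 603.4 -195.6    8. ] 79.84390778392658 135.38226468396624 -11.461295231390734
lip [ 593.9 -250.4  180. ]
BAY
front [543.2 309.7   8. ] [544.5 149.    8. ] back r [745.1 153.8   8. ] [543.9 229.4   8. ] 160.74768480854166 200.64919426073183 yaw 1.3629337843642706
Lf [590.5 279.6 160. ]
Lb [722.5 284.9 160. ]
Rf [592.9 178.1 160. ]
Rb [724.9 183.4 160. ]
scene back corner +y?  [746.6 160.1   8. ] [545.1 157.5   8. ] [539.7 292.4   8. ]
mug [705.7   0.2   0. ]
brush [716.7  20.3 150. ]
clay [595.2  -6.2  25. ]
jar [775.2 -31.1  70. ]
bowl [516.5 419.9  45. ]
flask [ 487.3 -403.   150. ]
```

Both views agree on the small stand: origin about (603,-199), yaw about -10.3°, bar 127 mm long and plate 136x80, against 130 and 140x84 given. The bay is at about (643,231), yaw about 1.3°. The large terracotta stand (top (413,275)) and the blue one (485,232) are the rejected look-alikes. I'll raise the tool and go over the handle.

```bash
python3 -m handwheel '[[[0,0,50,0,0,0,1],[0,0,50,0,0,0,1],[0,0,50,0,0,0,1],[0,0,40,0,0,0,1],[25,20,10,0,0,-3,1],[40,28,0,0,0,-6,1],[40,28,0,0,0,-6,1],[40,28,0,0,0,-6,1]]]'
python3 -m handwheel '[[[45,32,0,0,0,-4,1],[45,32,0,0,0,-4,1],[45,32,0,0,0,-3.8,1],[45,32,0,0,0,0,1],[45,32,0,0,0,0,1],[33,22,0,0,0,0,1],[0,0,-40,0,0,0,1],[0,0,0,0,0,0,1]]]'
python3 - <<'E'
from rig import *
from h import *
s=sense();print(s)
c=capture("wrist");print({k:v for k,v in c.items() if k!="image"})
cv2.imwrite("pics/w1.png",c["image"][:,:,::-1])
E
```

```text
time_s: 1.3
eef_pos: [346.5, -380.2, 439.3]
ee_rot: [-0.0, 1.0, 0.011, 0.0]
force: [0.1, -1.3, -0.0]
grip_width: 1.003
grip_force: 0.0
time_s: 2.3
eef_pos: [603.0, -198.7, 395.7]
ee_rot: [-0.002, 0.996, -0.09, -0.004]
force: [0.3, -0.6, 0.1]
grip_width: 1.004
grip_force: 0.0
{'time_s': 2.3, 'joints': array([-5.02500168e-01,  5.59455219e-01,  7.38027052e-01, -1.71207815e-05,
        1.85242634e+00,  1.24846858e+00]), 'dq': array([-0.0166167 , -0.03613436, -0.14007337,  0.00103611,  0.05425991,
        0.0002244 ]), 'tau': array([ 1.33874059e+00, -5.31593442e+01, -2.51073986e+01,  4.61155723e-02,
       -5.75245656e-01,  1.05205012e-02]), 'eef_pos': array([ 603.00440056, -198.6828686 ,  395.73816204]), 'ee_rot': array([-0.00165906,  0.99593616, -0.08996597, -0.00381265]), 'force': array([ 0.30576623, -0.64521004,  0.14123125]), 'wrist_torque': array([-0.01148984, -0.03071903, -0.01978049]), 'grip_force': 0.0, 'grip_width': 1.003781100193394}
{'fx': 309.70691628693146, 'fy': 309.70691628693146, 'cx': 322.06925097939774, 'cy': 203.41856317671184, 'hand_eye': array([[ 1.08123709e-03, -9.46749324e-01, -3.21969794e-01,
         8.27009479e+01],
       [ 9.99999246e-01,  1.21122076e-03, -2.03392238e-04,
        -1.15188771e+00],
       [ 5.82537963e-04, -3.21969332e-01,  9.46749919e-01,
        -1.34099669e+02],
       [ 0.00000000e+00,  0.00000000e+00,  0.00000000e+00,
         1.00000000e+00]])}
```

View pics/w1.png

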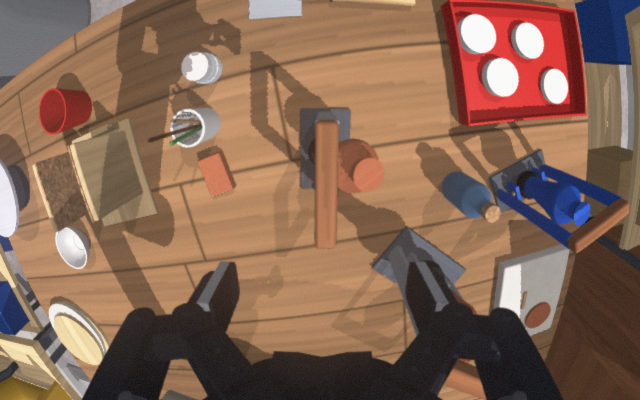

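The wrist view shows the bar from (326,122) to (326,247), the leaning vase lip at (361,166), and the bay at about (110,170). I'll cast the rays.

```bash
cat >> h.py <<'E'
def wray(c,s,u,v):
    r=np.array([u-c["cx"],v-c["cy"]]);n=np.hypot(*r);a=n/c["fx"]
    d=np.array([*(np.sin(a)*r/n),np.cos(a)]);H=c["hand_eye"]
    q=np.asarray(s["ee_rot"]);M=R.from_quat([q[1],q[2],q[3],q[0]]).as_matrix()
    return M@H[:3,3]+s["eef_pos"],M@H[:3,:3]@d
def wonz(c,s,u,v,z):
    o,d=wray(c,s,u,v);return o+d*(z-o[2])/d[2]
E
python3 - <<'E'
from rig import *
from h import *
np.set_printoptions(precision=1,suppress=True)
s=sense();c=capture("wrist")
q=s["ee_rot"];print(s["eef_pos"],np.degrees(R.from_quat([q[1],q[2],q[3],q[0]]).as_rotvec()),R.from_quat([q[1],q[2],q[3],q[0]]).as_matrix()[:2,0])
f=wonz(c,s,326.5,121.5,247);n=wonz(c,s,326,247,247)
print(f,n,(f+n)/2,np.linalg.norm(f-n),np.degrees(np.arctan2(*(f-n)[1::-1])))
print("plate far corners",wonz(c,s,301,108,8),wonz(c,s,349,108,8),wonz(c,s,300,187,8))
print("lip",wonz(c,s,363,164,182))
im=c["image"];hsv=cv2.cvtColor(im,cv2.COLOR_RGB2HSV)
for p in((365,170),(326,180),(320,240),(355,150),(340,165),(240,250),(280,130)):print(p,hsv[p[1],p[0]])
E
```

```text
[ 603.1 -199.2  399. ] [-179.2   16.2    0.2] [ 1.  -0.2]
[ 665.8 -213.4  247. ] [ 541.1 -190.7  247. ] [ 603.5 -202.   247. ] 126.75970928925686 -10.29681063016774
plate far corners [ 680.3 -175.8    8. ] [ 666.1 -254.7    8. ] [ 545.2 -147.4    8. ]
lip [ 605.8 -246.5  182. ]
(365, 170) [  9 141 210]
(326, 180) [ 11 134 165]
(320, 240) [ 12 137 186]
(355, 150) [  9 139 130]
(340, 165) [  9 139 139]
(240, 250) [ 13 118 192]
(280, 130) [ 13 116 196]
```

```bash
python3 -m handwheel '[[[0.5,-2,-30,0,0,0,1],[0,0,-40,0,0,0,1],[0,0,-40,0,0,0,1],[0,0,-30,0,0,0,1],[0,0,-18,0,0,0,1],[0,0,-10,0,0,0,1],[0,0,-5,0,0,0,1],[0,0,0,0,0,0,1]]]'
python3 -m handwheel '[[[0,0,0,0,0,0,-1],[0,0,0,0,0,0,-1],[0,0,0,0,0,0,-1],[0,0,0,0,0,0,-1],[0,0,0,0,0,0,-1],[0,0,0,0,0,0,-1]]]' 80
python3 - <<'E'
from rig import *
from h import *
s=sense();print(s["eef_pos"],s["ee_rot"],s["force"],s["wrist_torque"],s["grip_width"],s["grip_force"])
c=capture("wrist")
cv2.imwrite("pics/w2.png",c["image"][:,:,::-1])
E
```

```text
time_s: 3.4
eef_pos: [604.2, -201.5, 227.1]
ee_rot: [0.0, 0.996, -0.09, 0.001]
force: [-0.6, -0.6, 0.5]
grip_width: 1.002
grip_force: 0.0
time_s: 4.15
eef_pos: [604.2, -201.5, 226.6]
ee_rot: [0.0, 0.996, -0.09, 0.001]
force: [1.3, -2.3, 2.1]
grip_width: 0.245
grip_force: 79.8
[ 604.17676719 -201.48039105  226.6233059 ] [ 2.80939174e-04  9.95918279e-01 -9.02576755e-02  5.04838812e-04] [ 1.32615421 -2.34208583  2.11346794] [-0.27437183 -0.23822541 -0.00038064] 0.24508485425762055 79.78626608848572
```

View pics/w2.png

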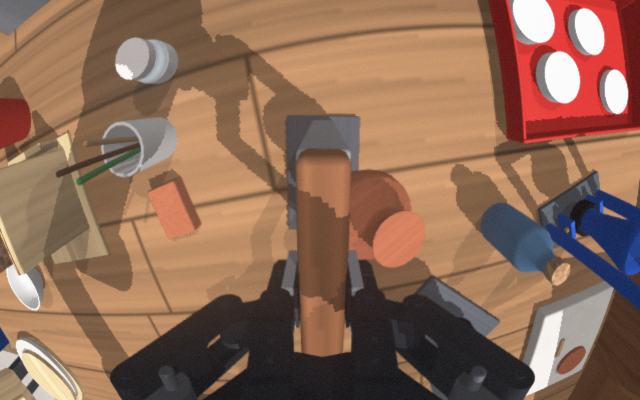

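Gripped across the bar. The lip disc is at (399,238) and the shoulder's right edge is near u=412. I'll lift, then build the lean measurement.

```bash
python3 -m handwheel '[[[0,0,10,0,0,0,-1],[0,0,25,0,0,0,-1],[0,0,35,0,0,0,-1],[0,0,35,0,0,0,-1],[0,0,35,0,0,0,-1],[0,0,25,0,0,0,-1],[0,0,10,0,0,0,-1],[0,0,0,0,0,0,-1]]]'
cat >> h.py <<'E'
def tproj(c,p):
    H=c["hand_eye"];q=H[:3,:3].T@(np.array(p,float)-H[:3,3]);a=np.arctan2(np.hypot(q[0],q[1]),q[2]);n=np.hypot(q[0],q[1])
    return c["cx"]+c["fx"]*a*q[0]/n, c["cy"]+c["fy"]*a*q[1]/n
def shoulder(c,r,h=110,rad=36):
    y,z=h*np.sin(r),194.6-h*np.cos(r);n=np.array([np.cos(r),np.sin(r)])
    P=[tproj(c,(x,y+s*rad*n[0],z+s*rad*n[1])) for x,s in((0,-1),(0,1))]
    return P
E
python3 - <<'E'
from rig import *
from h import *
np.set_printoptions(precision=1,suppress=True,linewidth=200)
s=sense();print(s["eef_pos"],s["ee_rot"],s["force"],s["wrist_torque"],s["grip_force"])
c=capture("wrist");print("lip pred",tproj(c,(0,160*np.sin(.32),194.6-160*np.cos(.32))))
for r in(.32,.2,.1,0,-.1):print(r,np.array(shoulder(c,r)).ravel())
print("plate",tproj(c,(70,-42,218)),tproj(c,(70,42,218)),tproj(c,(65,-11,-20)))
lab=cv2.cvtColor(c["image"],cv2.COLOR_RGB2LAB)
for v in(195,205,215):
    print(v,"a",lab[v,260:440:4,1]);print("L",lab[v,260:440:4,0])
    print("b",lab[v,260:440:4,2])
cv2.imwrite("pics/w3.png",crop(c,220,100,260,200,3)[:600])
E
```

```text
time_s: 5.2
eef_pos: [604.0, -201.1, 400.5]
ee_rot: [-0.0, 0.996, -0.09, -0.001]
force: [-0.1, 0.2, -7.5]
grip_width: 0.241
grip_force: 79.1
[ 604.  -201.1  400.5] [-0.   1.  -0.1 -0. ] [-0.1  0.2 -7.5] [ 0.1 -0.2 -0. ] 79.13934588432312
lip pred (np.float64(402.11366957915374), np.float64(236.71704192951793))
0.32 [324.3 216.6 406.7 206.5]
0.2 [305.5 216.2 395.2 209.6]
0.1 [290.5 215.2 383.8 211.9]
0 [276.3 213.7 370.9 213.8]
-0.1 [263.4 211.8 356.8 215.3]
plate (np.float64(285.98554523535483), np.float64(113.42122339492855)) (np.float64(360.52430040474553), np.float64(113.55650822851389)) (np.float64(295.7178370951712), np.float64(149.64848572358048))
195 a [142 141 140 141 140 140 139 135 131 140 141 141 141 142 147 147 147 147 147 149 148 147 144 149 149 149 149 149 148 148 148 146 147 148 147 153 152 144 142 142 142 141 141 140 138]
L [164 164 147 145 149 142 148  88  72  83  97 103 104 117 140 138 141 141 146 147 151 142 131 107 109 108 113 107 104 103 109 105 105 105  98 131 133 153 164 164 163 165 163 144 140]
b [156 156 152 154 153 153 153 137 132 143 149 148 150 151 155 156
[... 529 characters left out ...]
143 148 149 149 148 147 148 147 147 157 158 158 157 153 151 150 150 150 150 149 150 150 149 150 149 148 147 154 155 155 156 155 153 153 153 154]
215 a [140 141 140 141 140 139 140 135 129 135 141 141 142 140 141 141 141 140 141 141 149 147 142 148 149 147 148 149 147 146 144 144 143 156 158 158 158 159 158 157 141 139 140 141 141]
L [159 149 148 143 143 140 137 120 117  94  94 101 105  99  92  92  91  95  94  97 149 141 104 106 108 110 112 110 102  87  87  88  77 142 159 157 161 161 163 158 147 147 151 153 154]
b [156 155 154 154 153 153 153 139 127 136 148 150 149 148 147 147 147 147 147 148 159 155 149 150 151 150 150 150 150 148 146 147 145 156 160 159 161 160 160 160 153 155 154 154 154]
```

View pics/w3.png

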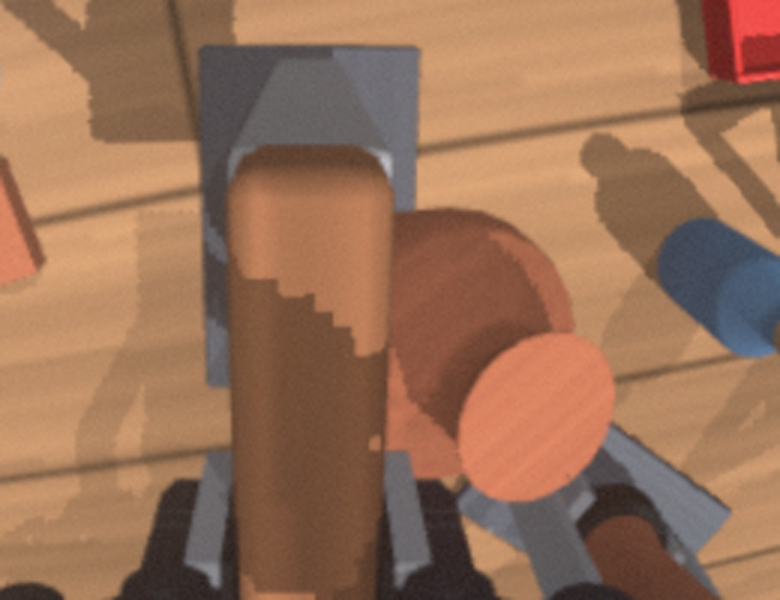

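The geometry fits: plate corners are predicted at u=286 and 360 and seen at 286 and 359; the lip is predicted at (402,237) and seen at (399,238). Now I'll write the lean/roll meter with a short prediction, and start the tilt.

```bash
cat > m.py <<'E'
from rig import *
from h import *
import sys
K=float(sys.argv[1]) if len(sys.argv)>1 else 1.15
BAY=np.array([643,231.]);BY=np.radians(1.3)
s=sense();c=capture("wrist")
q=s["ee_rot"];M=R.from_quat([q[1],q[2],q[3],q[0]]).as_matrix()
phi=np.arcsin(-M[2,1]);pit=np.arcsin(M[2,0]);yaw=np.arctan2(M[1,0],M[0,0])
a=cv2.GaussianBlur(cv2.cvtColor(c["image"],cv2.COLOR_RGB2LAB)[:,:,1].astype(np.float32),(3,5),0)[192:204].mean(0)
def edge(u,d):
    u0=u
    while a[u]>=144.5 and 230<u<430:u+=d
    return None if u==u0 else u-d+d*(a[u-d]-144.5)/(a[u-d]-a[u])
Rt,L=edge(355,1),edge(291,-1)
rs=np.linspace(-.36,.36,73);P=np.array([np.ravel(shoulder(c,r)) for r in rs])
# chord at rows ~198 sits 2-3 px inside the widest silhouette
rl=np.interp(L,P[:,0]+2,rs) if L else None; rr=np.interp(Rt,P[:,2]-2,rs) if Rt else None
v=[x for x in(rl,rr) if x is not None];r=np.mean(v)
z=-M[:,2];o=s["eef_pos"]+M@np.array([0,0,226.6]);d=o[:2]-BAY
b=[d@[np.cos(BY),np.sin(BY)],d@[-np.sin(BY),np.cos(BY)]]
f=lambda x:None if x is None else round(float(x),3)
print(f"t {s['time_s']:.2f} r {r:.3f} (L {f(rl)} R {f(rr)}) phi {phi:.3f} abs {r+phi:.3f} pitch {pit:.3f} yaw {np.degrees(yaw):.1f} stand {o.round(1)} bay {np.round(b,1)} F {s['force'].round(1)} grip {s['grip_force']:.0f}")
out=[]
for i in range(8):
    t=np.clip(-K*r,-.42,.42);dp=np.clip(t-phi,-.09,.09)
    for k in range(10):
        phi+=dp/10; r+=.0125*(.292*np.sin(r+phi)-.12*r)/.12; r=min(r,.32)
    out.append([round(float(np.degrees(dp)*np.cos(yaw)),1),round(float(np.degrees(dp)*np.sin(yaw)),1),round(float(r),3),round(float(phi),3)])
print("rows rx,ry | r,phi:",out)
E
python3 -m handwheel '[[[0,0,0,-3.5,0.6,0,-1],[0,0,0,-5,0.9,0,-1],[0,0,0,-5,0.9,0,-1],[0,0,0,-4,0.7,0,-1]]]'; python3 m.py
```

```text
time_s: 5.75
eef_pos: [603.9, -200.6, 399.5]
ee_rot: [0.154, 0.984, -0.088, -0.015]
force: [0.7, -1.2, -8.3]
grip_width: 0.244
grip_force: 79.2
t 5.75 r 0.327 (L None R 0.327) phi -0.311 abs 0.017 pitch -0.001 yaw -10.3 stand [ 591.2 -268.6  183.7] bay [ -63.1 -498.3] F [ 0.7 -1.2 -8.3] grip 79
rows rx,ry | r,phi: [[-3.7, 0.7, 0.273, -0.377], [3.6, -0.6, 0.213, -0.314], [3.9, -0.7, 0.163, -0.244], [3.2, -0.6, 0.124, -0.187], [2.5, -0.5, 0.094, -0.142], [1.9, -0.4, 0.071, -0.108], [1.5, -0.3, 0.054, -0.082], [1.1, -0.2, 0.041, -0.062]]
```

```bash
python3 -m handwheel '[[[0,0,0,-2,0.4,0,-1],[0,0,0,0,0,0,-1],[0,0,0,1.5,-0.3,0,-1]]]'; python3 m.py
```

```text
time_s: 6.18
eef_pos: [604.0, -201.1, 401.0]
ee_rot: [0.157, 0.983, -0.089, -0.014]
force: [0.6, -0.8, -8.1]
grip_width: 0.245
grip_force: 79.4
t 6.17 r 0.090 (L None R 0.09) phi -0.317 abs -0.227 pitch 0.001 yaw -10.3 stand [ 591.5 -270.6  185.7] bay [ -62.8 -500.3] F [ 0.6 -0.8 -8.1] grip 79
rows rx,ry | r,phi: [[5.1, -0.9, 0.019, -0.227], [5.1, -0.9, -0.035, -0.137], [5.1, -0.9, -0.071, -0.047], [5.1, -0.9, -0.085, 0.043], [3.1, -0.6, -0.077, 0.097], [-0.5, 0.1, -0.062, 0.089], [-1.0, 0.2, -0.048, 0.071], [-0.9, 0.2, -0.036, 0.055]]
```

```bash
python3 -m handwheel '[[[0,0,0,8.5,-1.5,0,-1],[0,0,0,8.5,-1.5,0,-1]]]'; python3 m.py
```

```text
time_s: 6.48
eef_pos: [603.9, -201.5, 401.9]
ee_rot: [0.007, 0.996, -0.09, -0.0]
force: [-0.7, 0.0, -9.7]
grip_width: 0.241
grip_force: 79.6
t 6.47 r -0.023 (L None R -0.023) phi -0.014 abs -0.037 pitch 0.001 yaw -10.3 stand [ 603.5 -204.6  175.3] bay [ -49.3 -434.6] F [-0.7  0.  -9.7] grip 80
rows rx,ry | r,phi: [[2.3, -0.4, -0.025, 0.027], [0.1, -0.0, -0.021, 0.029], [-0.3, 0.1, -0.016, 0.024], [-0.3, 0.1, -0.012, 0.019], [-0.2, 0.0, -0.009, 0.014], [-0.2, 0.0, -0.007, 0.011], [-0.1, 0.0, -0.005, 0.008], [-0.1, 0.0, -0.004, 0.006]]
```

```bash
python3 -m handwheel '[[[0,0,0,2.3,-0.4,0,-1]]]' >/dev/null; sed -i 's/^f=lambda/cv2.imwrite("pics\/last.png",crop(c,220,100,260,200,3));np.save("pics\/a.npy",a)\nf=lambda/' m.py; python3 m.py; python3 -c "
import numpy as np;a=np.load('pics/a.npy');print(a[250:300:3].round(),a[340:420:3].round())"
```

```text
t 6.65 r -0.048 (L None R -0.048) phi 0.021 abs -0.027 pitch -0.000 yaw -10.5 stand [ 604.4 -198.   174.8] bay [ -48.3 -428. ] F [ 0.5 -0.6 -9.9] grip 80
rows rx,ry | r,phi: [[1.9, -0.4, -0.044, 0.055], [-0.2, 0.0, -0.035, 0.051], [-0.6, 0.1, -0.027, 0.041], [-0.5, 0.1, -0.021, 0.031], [-0.4, 0.1, -0.016, 0.024], [-0.3, 0.1, -0.012, 0.018], [-0.2, 0.0, -0.009, 0.014], [-0.2, 0.0, -0.007, 0.01]]
[142. 142. 142. 142. 142. 142. 141. 140. 140. 142. 143. 144. 144. 144.
 144. 142. 141.] [148. 147. 146. 146. 154. 153. 150. 146. 143. 142. 142. 142. 142. 142.
 142. 142. 141. 141. 141. 141. 141. 141. 141. 141. 141. 141. 141.]
```

View pics/last.png

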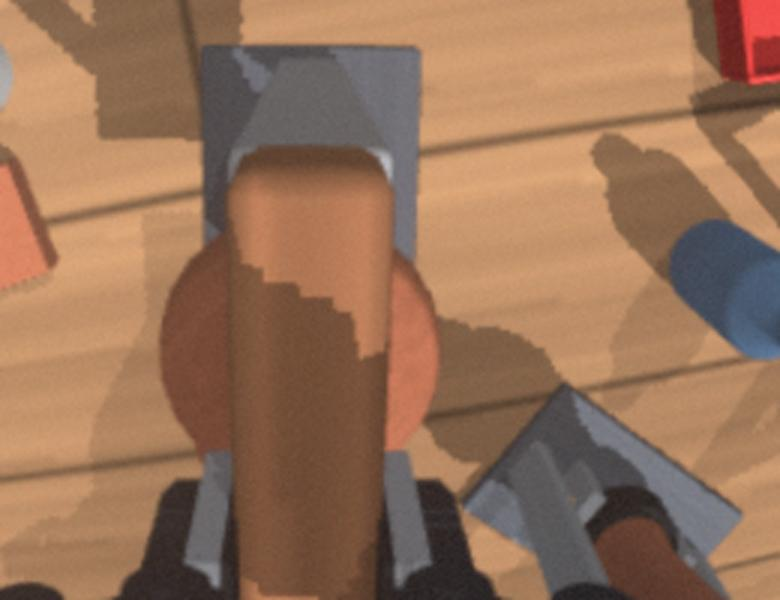

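The vase is nearly upright: its shoulder edges are at u=273 (in shade) and 366. The shaded left edge has low contrast in a*, so I'll switch to a hue-like score (a-0.6b) on rows 206-220.

```bash
python3 - <<'E'
t=open('m.py').read().split('\n')
for i,l in enumerate(t):
    if l.startswith('a=cv2'):
        t[i]='lab=cv2.GaussianBlur(cv2.cvtColor(c["image"],cv2.COLOR_RGB2LAB).astype(np.float32)-128,(3,5),0)\na=(lab[:,:,1]-.6*lab[:,:,2])[206:220].mean(0)'
t='\n'.join(t).replace('144.5','2.5').replace('P[:,0]+2','P[:,0]').replace('P[:,2]-2','P[:,2]')
open('m.py','w').write(t)
E
python3 -m handwheel '[[[0,0,0,1.2,-0.2,0,-1],[0,0,0,0,0,0,-1]]]' >/dev/null; python3 m.py; python3 -c "
import numpy as np;a=np.load('pics/a.npy');print(a[250:300:3].round(1),a[340:420:3].round(1))"
```

```text
t 6.95 r -0.022 (L -0.014 R -0.03) phi 0.043 abs 0.021 pitch -0.001 yaw -10.4 stand [ 605.5 -191.7  174.9] bay [ -47.1 -421.8] F [-0.4  0.6 -8.5] grip 80
rows rx,ry | r,phi: [[-1.0, 0.2, -0.016, 0.026], [-0.4, 0.1, -0.012, 0.018], [-0.3, 0.0, -0.009, 0.013], [-0.2, 0.0, -0.007, 0.01], [-0.1, 0.0, -0.005, 0.008], [-0.1, 0.0, -0.004, 0.006], [-0.1, 0.0, -0.003, 0.004], [-0.1, 0.0, -0.002, 0.003]]
[-3.5 -3.9 -3.7 -4.2 -3.7 -3.7 -3.2 -3.   1.9  4.7  4.8  4.9  4.7  4.9
  4.9  4.   1.1] [ 1.8  1.7  1.5  4.   9.4  9.5  9.2  9.3  8.5  1.7 -1.8 -2.1 -2.4 -2.1
 -2.5 -2.4 -2.3 -2.2 -2.6 -2.6 -2.8 -3.2 -3.1 -3.4 -3.2 -3.5 -3.7]
```

Edges are sharp now. I'll follow the law.

```bash
python3 -m handwheel '[[[0,0,0,-1,0.2,0,-1],[0,0,0,-0.4,0.1,0,-1],[0,0,0,-0.3,0,0,-1],[0,0,0,-0.2,0,0,-1]]]' >/dev/null; python3 m.py
```

```text
t 7.50 r 0.007 (L 0.016 R -0.001) phi 0.010 abs 0.017 pitch -0.000 yaw -10.3 stand [ 604.4 -198.8  174.7] bay [ -48.4 -428.8] F [ 0.4 -1.4 -8.1] grip 80
rows rx,ry | r,phi: [[-1.0, 0.2, 0.009, -0.008], [-0.1, 0.0, 0.007, -0.01], [0.1, -0.0, 0.006, -0.008], [0.1, -0.0, 0.004, -0.007], [0.1, -0.0, 0.003, -0.005], [0.1, -0.0, 0.003, -0.004], [0.1, -0.0, 0.002, -0.003], [0.0, -0.0, 0.001, -0.002]]
```

```bash
python3 -m handwheel '[[[0,0,0,-1.1,0.2,0,-1],[0,0,0,-0.2,0,0,-1],[0,0,0,0.1,0,0,-1],[0,0,0,0.1,0,0,-1],[0,0,0,0.1,0,0,-1]]]' >/dev/null; python3 m.py
```

```text
t 8.18 r 0.009 (L 0.018 R 0.001) phi -0.007 abs 0.002 pitch -0.001 yaw -10.4 stand [ 603.6 -202.8  174.7] bay [ -49.3 -432.8] F [-0.3 -0.4 -8.6] grip 80
rows rx,ry | r,phi: [[-0.2, 0.0, 0.008, -0.011], [0.1, -0.0, 0.006, -0.009], [0.1, -0.0, 0.005, -0.007], [0.1, -0.0, 0.004, -0.006], [0.1, -0.0, 0.003, -0.004], [0.1, -0.0, 0.002, -0.003], [0.0, -0.0, 0.002, -0.003], [0.0, -0.0, 0.001, -0.002]]
```

```bash
python3 -m handwheel '[[[0,0,0,-0.3,0,0,-1],[0,0,0,0.1,0,0,-1],[0,0,0,0.1,0,0,-1],[0,0,0,0.1,0,0,-1],[0,0,0,0,0,0,-1],[0,0,0,0,0,0,-1],[0,0,0,0,0,0,-1]]]' >/dev/null; python3 m.py
```

```text
t 9.10 r 0.003 (L 0.012 R -0.006) phi -0.007 abs -0.004 pitch -0.000 yaw -10.3 stand [ 603.6 -202.8  174.7] bay [ -49.3 -432.8] F [-0.3 -0.5 -8.8] grip 80
rows rx,ry | r,phi: [[0.2, -0.0, 0.002, -0.003], [0.1, -0.0, 0.001, -0.002], [0.0, -0.0, 0.001, -0.001], [0.0, -0.0, 0.001, -0.001], [0.0, -0.0, 0.001, -0.001], [0.0, -0.0, 0.0, -0.001], [0.0, -0.0, 0.0, -0.0], [0.0, -0.0, 0.0, -0.0]]
```

```bash
python3 -m handwheel '[[[-4,0,0,0.3,0,0.5,-1],[-8,0,0,0,0,1,-1],[-12,0,0,0,0,1.2,-1],[-14,0,0,0,0,1.2,-1],[-14,0,0,0,0,1.2,-1],[-14,0,0,0,0,1.2,-1]]]' >/dev/null; python3 m.py
```

```text
t 9.90 r -0.006 (L 0.002 R -0.015) phi -0.002 abs -0.009 pitch -0.001 yaw -4.0 stand [ 536.6 -201.6  175. ] bay [-116.2 -430.1] F [ 0.5 -0.1 -8.3] grip 80
rows rx,ry | r,phi: [[0.6, -0.0, -0.007, 0.007], [0.0, -0.0, -0.006, 0.008], [-0.1, 0.0, -0.004, 0.006], [-0.1, 0.0, -0.003, 0.005], [-0.1, 0.0, -0.002, 0.004], [-0.1, 0.0, -0.002, 0.003], [-0.0, 0.0, -0.001, 0.002], [-0.0, 0.0, -0.001, 0.002]]
```

```bash
python3 -m handwheel '[[[-14,0,0,0.8,0,0.8,-1],[-14,0,0,0,0,0.8,-1],[-14,0,0,-0.1,0,0.8,-1],[-14,0,0,-0.1,0,0.8,-1],[-14,0,0,-0.1,0,0.8,-1],[-12,0,0,0,0,0.8,-1],[-8,2,0,0,0,0.5,-1],[-4,4,0,0,0,0,-1]]]' >/dev/null; python3 m.py
```

```text
t 10.95 r 0.089 (L 0.044 R 0.134) phi 0.007 abs 0.096 pitch -0.002 yaw 1.2 stand [ 443.2 -193.6  174.8] bay [-209.4 -420. ] F [ 1.   0.5 -8.5] grip 80
rows rx,ry | r,phi: [[-5.2, -0.1, 0.093, -0.083], [-1.3, -0.0, 0.079, -0.106], [0.9, 0.0, 0.062, -0.091], [1.1, 0.0, 0.048, -0.071], [1.0, 0.0, 0.036, -0.055], [0.7, 0.0, 0.027, -0.042], [0.6, 0.0, 0.021, -0.032], [0.4, 0.0, 0.016, -0.024]]
```

```bash
python3 -m handwheel '[[[0,3,0,-2.8,-0.1,0,-1],[0,3,0,0,0,0,-1]]]' >/dev/null; python3 m.py;python3 -c "
import numpy as np;a=np.load('pics/a.npy');print(a[250:300:3].round(1),a[340:420:3].round(1))"
```

```text
t 11.25 r 0.061 (L 0.043 R 0.078) phi -0.042 abs 0.019 pitch -0.001 yaw 1.3 stand [ 444.1 -197.9  175. ] bay [-208.6 -424.3] F [-0.4  0.3 -7.8] grip 80
rows rx,ry | r,phi: [[-1.6, -0.0, 0.054, -0.07], [0.5, 0.0, 0.042, -0.062], [0.7, 0.0, 0.033, -0.049], [0.6, 0.0, 0.025, -0.038], [0.5, 0.0, 0.019, -0.029], [0.4, 0.0, 0.014, -0.022], [0.3, 0.0, 0.011, -0.017], [0.2, 0.0, 0.008, -0.013]]
[-3.6 -3.5 -3.6 -3.8 -3.8 -3.9 -3.6 -3.3 -3.3 -3.2 -2.9  3.8  4.9  5.5
  5.8  4.9  0.9] [1.1 1.5 1.6 4.1 9.1 9.2 9.5 9.7 9.7 9.7 9.7 9.2 4.1 2.9 2.4 2.3 2.  2.1
 1.6 2.1 1.6 1.8 1.6 1.8 3.1 3.4 3.2]
```

View pics/last.png

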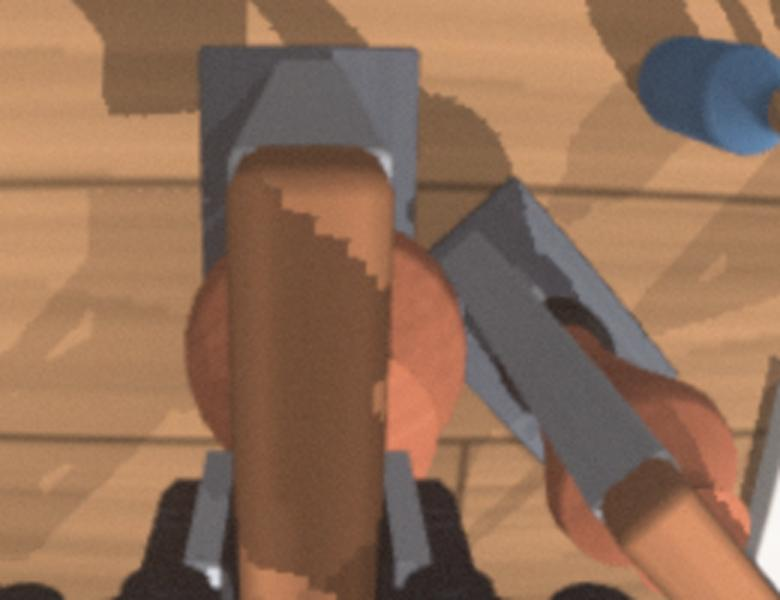

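The grey stand behind was contaminating the right edge. The true edges are about 282 and 375, so r≈0.038. I'll raise the threshold and start the carry.

```bash
sed -i 's/2\.5\b/3.6/g' m.py; python3 -m handwheel '[[[0,3,0,-0.7,0,0,-1],[0,6,0,-0.5,0,0,-1],[0,9,0,0,0,0,-1],[0,12,0,0.2,0,0,-1]]]' >/dev/null; python3 m.py
```

```text
t 11.80 r -0.003 (L 0.009 R -0.014) phi -0.059 abs -0.062 pitch -0.002 yaw 1.2 stand [ 443.8 -171.8  175.1] bay [-208.3 -398.2] F [-0.   0.1 -8. ] grip 80
rows rx,ry | r,phi: [[3.6, 0.1, -0.012, 0.003], [0.6, 0.0, -0.011, 0.014], [-0.0, -0.0, -0.009, 0.013], [-0.1, -0.0, -0.007, 0.011], [-0.1, -0.0, -0.005, 0.008], [-0.1, -0.0, -0.004, 0.006], [-0.1, -0.0, -0.003, 0.005], [-0.1, -0.0, -0.002, 0.004]]
```

```bash
python3 -m handwheel '[[[0,12,0,3.8,0.1,0,-1],[0,12,0,0.6,0,0,-1],[0,12,0,0,0,0,-1],[0,12,0,-0.2,0,0,-1]]]' >/dev/null; python3 m.py
```

```text
t 12.35 r -0.032 (L -0.019 R -0.044) phi 0.013 abs -0.019 pitch -0.002 yaw 1.3 stand [ 443.5 -107.5  174.8] bay [-207.1 -333.9] F [ 0.6  0.1 -8.2] grip 80
rows rx,ry | r,phi: [[1.4, 0.0, -0.029, 0.036], [-0.1, -0.0, -0.023, 0.034], [-0.4, -0.0, -0.018, 0.027], [-0.4, -0.0, -0.014, 0.021], [-0.3, -0.0, -0.01, 0.016], [-0.2, -0.0, -0.008, 0.012], [-0.2, -0.0, -0.006, 0.009], [-0.1, -0.0, -0.005, 0.007]]
```

```bash
python3 -m handwheel '[[[0,12,0,1.7,0,0,-1],[0,12,0,0,0,0,-1],[0,12,0,-0.3,0,0,-1],[0,12,0,-0.3,0,0,-1]]]' >/dev/null; python3 m.py
```

```text
t 12.90 r 0.001 (L 0.015 R -0.012) phi 0.032 abs 0.034 pitch -0.001 yaw 1.3 stand [443.4 -55.1 174.8] bay [-206.  -281.5] F [-0.1 -0.3 -7.2] grip 80
rows rx,ry | r,phi: [[-1.9, -0.0, 0.006, -0.002], [-0.3, -0.0, 0.006, -0.007], [0.0, 0.0, 0.005, -0.007], [0.1, 0.0, 0.004, -0.006], [0.1, 0.0, 0.003, -0.004], [0.1, 0.0, 0.002, -0.003], [0.0, 0.0, 0.002, -0.002], [0.0, 0.0, 0.001, -0.002]]
```

```bash
python3 -m handwheel '[[[0,12,0,-2,0,0,-1],[0,12,0,-0.3,0,0,-1],[0,12,0,0,0,0,-1],[0,12,0,0.1,0,0,-1],[0,12,0,0.1,0,0,-1]]]' >/dev/null; python3 m.py
```

```text
t 13.57 r 0.018 (L 0.031 R 0.006) phi -0.003 abs 0.015 pitch -0.002 yaw 1.2 stand [443.4  -3.3 174.7] bay [-204.8 -229.7] F [ 0.   0.3 -8.6] grip 80
rows rx,ry | r,phi: [[-1.0, -0.0, 0.018, -0.021], [0.0, 0.0, 0.014, -0.02], [0.2, 0.0, 0.011, -0.016], [0.2, 0.0, 0.008, -0.013], [0.2, 0.0, 0.006, -0.01], [0.1, 0.0, 0.005, -0.007], [0.1, 0.0, 0.004, -0.006], [0.1, 0.0, 0.003, -0.004]]
```

```bash
python3 -m handwheel '[[[0,14,0,-1.2,0,0,-1],[0,14,0,0,0,0,-1],[0,14,0,0.2,0,0,-1],[0,14,0,0.2,0,0,-1],[0,14,0,0.2,0,0,-1]]]' >/dev/null; python3 m.py
```

```text
t 14.25 r 0.011 (L 0.024 R -0.001) phi -0.014 abs -0.002 pitch -0.003 yaw 1.3 stand [443.5  64.5 174.7] bay [-203.3 -162. ] F [ 0.9 -0.3 -7.5] grip 80
rows rx,ry | r,phi: [[0.0, 0.0, 0.009, -0.013], [0.1, 0.0, 0.007, -0.011], [0.1, 0.0, 0.005, -0.008], [0.1, 0.0, 0.004, -0.006], [0.1, 0.0, 0.003, -0.005], [0.1, 0.0, 0.002, -0.004], [0.0, 0.0, 0.002, -0.003], [0.0, 0.0, 0.001, -0.002]]
```

```bash
python3 -m handwheel '[[[0,14,0,0.1,0,0,-1],[0,14,0,0.1,0,0,-1],[0,14,0,0.1,0,0,-1],[0,14,0,0.1,0,0,-1],[0,14,-2,0.1,0,0,-1],[0,14,-5,0,0,0,-1]]]' >/dev/null; python3 m.py
```

```text
t 15.05 r -0.003 (L 0.01 R -0.016) phi -0.006 abs -0.009 pitch -0.002 yaw 1.3 stand [443.6 150.4 167.5] bay [-201.2  -76. ] F [-0.7  0.1 -7.9] grip 80
rows rx,ry | r,phi: [[0.5, 0.0, -0.004, 0.003], [0.1, 0.0, -0.003, 0.004], [-0.0, -0.0, -0.003, 0.004], [-0.0, -0.0, -0.002, 0.003], [-0.0, -0.0, -0.002, 0.002], [-0.0, -0.0, -0.001, 0.002], [-0.0, -0.0, -0.001, 0.001], [-0.0, -0.0, -0.001, 0.001]]
```

```bash
python3 -m handwheel '[[[0,14,-8,0.7,0,0,-1],[0,14,-8,0.1,0,0,-1],[0,14,-8,0,0,0,-1],[0,12,-8,0.3,0,0,-1],[0,10,-8,0,0,0,-1],[0,8,-8,0,0,0,-1],[0,4,-8,0,0,0,-1]]]' >/dev/null; python3 m.py
```

```text
t 15.97 r -0.006 (L 0.007 R -0.018) phi 0.014 abs 0.008 pitch -0.002 yaw 1.3 stand [443.4 230.2 111.1] bay [-199.6    3.8] F [ 0.8 -0.  -8.5] grip 80
rows rx,ry | r,phi: [[-0.4, -0.0, -0.004, 0.007], [-0.1, -0.0, -0.003, 0.004], [-0.1, -0.0, -0.002, 0.003], [-0.0, -0.0, -0.001, 0.002], [-0.0, -0.0, -0.001, 0.002], [-0.0, -0.0, -0.001, 0.001], [-0.0, -0.0, -0.001, 0.001], [-0.0, -0.0, -0.0, 0.001]]
```

```bash
python3 -m handwheel '[[[0,0,-12,-0.5,0,0,-1],[0,0,-14,0,0,0,-1],[0,0,-14,0,0,0,-1],[0,0,-14,0,0,0,-1],[0,0,-12,0,0,0,-1],[0,0,-9,0,0,0,-1],[0,0,-5,0,0,0,-1]]]' >/dev/null; python3 m.py;  python3 - <<'E'
from rig import *
from h import *
c=capture("wrist");cv2.imwrite("pics/w5.png",c["image"][:,:,::-1])
E
```

```text
t 16.90 r -0.001 (L 0.011 R -0.012) phi 0.005 abs 0.004 pitch -0.002 yaw 1.3 stand [443.3 227.9  31.2] bay [-199.7    1.4] F [-1.1 -0.2 -6.7] grip 80
rows rx,ry | r,phi: [[-0.2, -0.0, 0.0, 0.001], [-0.0, -0.0, 0.0, -0.0], [-0.0, -0.0, 0.0, -0.0], [0.0, 0.0, 0.0, -0.0], [0.0, 0.0, 0.0, -0.0], [0.0, 0.0, 0.0, -0.0], [0.0, 0.0, 0.0, -0.0], [0.0, 0.0, 0.0, -0.0]]
```

View pics/w5.png

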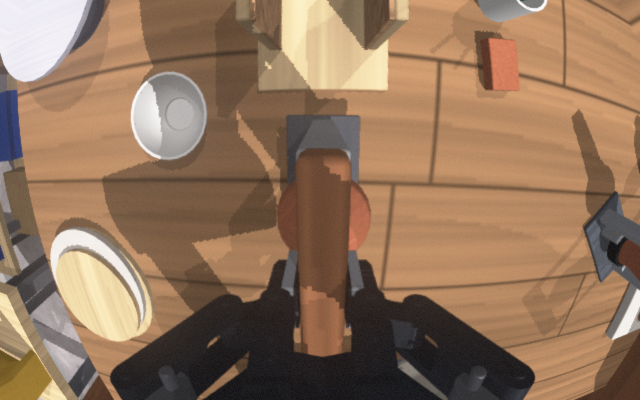

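The bay's front edge runs from (259,90) to (388,90), centre u=323.5. The plate's front edge is centred at 323.5 too and parallel, so the stand is aligned. I'll enter along x.

```bash
python3 -m handwheel '[[[5,0,0,-0.3,0,0,-1],[10,0.2,0,0,0,0,-1],[14,0.3,0,0,0,0,-1],[14,0.3,0,0,0,0,-1],[14,0.3,0,0,0,0,-1],[12,0.3,0,0,0,0,-1]]]' >/dev/null; python3 m.py
```

```text
t 17.75 r 0.013 (L 0.024 R 0.001) phi -0.000 abs 0.013 pitch -0.002 yaw 1.2 stand [513.6 228.   31.6] bay [-129.4   -0. ] F [-0.7  0.9 -8.3] grip 80
rows rx,ry | r,phi: [[-0.8, -0.0, 0.013, -0.015], [0.0, 0.0, 0.01, -0.015], [0.2, 0.0, 0.008, -0.012], [0.2, 0.0, 0.006, -0.009], [0.1, 0.0, 0.005, -0.007], [0.1, 0.0, 0.004, -0.005], [0.1, 0.0, 0.003, -0.004], [0.1, 0.0, 0.002, -0.003]]
```

```bash
python3 -m handwheel '[[[12,3.3,0,-0.9,0,0,-1],[12,0.3,0,0,0,0,-1],[12,-0.5,0,0.2,0,0,-1],[12,-0.5,0,0.2,0,0,-1]]]' >/dev/null; python3 m.py
```

```text
t 18.30 r 0.014 (L 0.026 R 0.003) phi -0.009 abs 0.006 pitch -0.003 yaw 1.2 stand [561.2 228.6  31.7] bay [-81.8  -0.5] F [ 0.8  1.1 -8.4] grip 80
rows rx,ry | r,phi: [[-0.4, -0.0, 0.013, -0.016], [0.1, 0.0, 0.01, -0.015], [0.2, 0.0, 0.008, -0.012], [0.2, 0.0, 0.006, -0.009], [0.1, 0.0, 0.005, -0.007], [0.1, 0.0, 0.003, -0.005], [0.1, 0.0, 0.003, -0.004], [0.1, 0.0, 0.002, -0.003]]
```

```bash
python3 -m handwheel '[[[12,2.3,0,-0.6,0,0,-1],[12,0.3,0,0,0,0,-1],[12,-0.5,0,0.2,0,0,-1],[12,-0.5,0,0.2,0,0,-1]]]' >/dev/null; python3 m.py;python3 - <<'E'
from rig import *
from h import *
c=capture("wrist");cv2.imwrite("pics/w6.png",c["image"][:,:,::-1])
E
```

```text
t 18.85 r 0.007 (L 0.023 R -0.009) phi -0.012 abs -0.005 pitch -0.003 yaw 1.2 stand [608.8 229.4  31.5] bay [-34.2  -0.8] F [-0.3  0.2 -8.2] grip 80
rows rx,ry | r,phi: [[0.2, 0.0, 0.005, -0.008], [0.1, 0.0, 0.004, -0.006], [0.1, 0.0, 0.003, -0.004], [0.1, 0.0, 0.002, -0.003], [0.0, 0.0, 0.002, -0.002], [0.0, 0.0, 0.001, -0.002], [0.0, 0.0, 0.001, -0.001], [0.0, 0.0, 0.001, -0.001]]
```

View pics/w6.png

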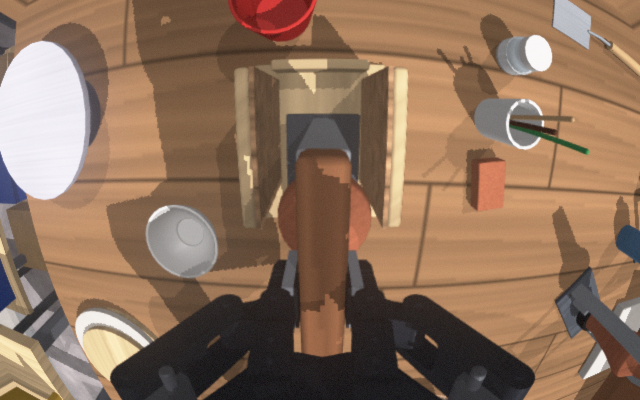

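The walls' inner top edges are at u=256 and 393, centre 324.5, and the plate (287-359) sits between them, so it is centred within about 1 mm. I'll go the last 34 mm and begin lowering.

```bash
python3 -m handwheel '[[[11,-0.6,0,0.2,0,0,-1],[10,-0.2,0,0.1,0,0,-1],[7,-0.2,-3,0.1,0,0,-1],[4,0,-4,0.1,0,0,-1],[2,0,-4,0,0,0,-1]]]' >/dev/null; python3 m.py
```

```text
t 19.57 r 0.005 (L 0.015 R -0.005) phi -0.004 abs 0.001 pitch -0.003 yaw 1.3 stand [642.2 230.5  20.2] bay [-0.8 -0.5] F [-0.5 -0.3 -8.3] grip 80
rows rx,ry | r,phi: [[-0.1, -0.0, 0.005, -0.006], [0.0, 0.0, 0.004, -0.005], [0.1, 0.0, 0.003, -0.004], [0.1, 0.0, 0.002, -0.003], [0.0, 0.0, 0.002, -0.002], [0.0, 0.0, 0.001, -0.002], [0.0, 0.0, 0.001, -0.001], [0.0, 0.0, 0.001, -0.001]]
```

```bash
python3 -m handwheel '[[[0,0,-4,0.1,0,0,-1],[0,0,-3,0.1,0,0,-1],[0,0,-2,0,0,0,-1],[0,0,-1,0,0,0,-1]]]' >/dev/null; python3 m.py
python3 -m handwheel '[[[0,0,-1,0,0,0,-1],[0,0,-0.5,0,0,0,-1]]]'; python3 m.py
```

```text
t 20.12 r 0.013 (L 0.023 R 0.002) phi -0.000 abs 0.012 pitch -0.002 yaw 1.3 stand [642.4 231.3  10.6] bay [-0.6  0.3] F [ 0.7 -0.3 -8.1] grip 80
rows rx,ry | r,phi: [[-0.8, -0.0, 0.012, -0.014], [0.0, 0.0, 0.01, -0.014], [0.2, 0.0, 0.008, -0.012], [0.2, 0.0, 0.006, -0.009], [0.1, 0.0, 0.005, -0.007], [0.1, 0.0, 0.003, -0.005], [0.1, 0.0, 0.003, -0.004], [0.1, 0.0, 0.002, -0.003]]
time_s: 20.42
eef_pos: [643.0, 231.4, 235.8]
ee_rot: [0.0, 1.0, 0.011, -0.001]
force: [0.7, -0.9, -7.9]
grip_width: 0.241
grip_force: 79.9
t 20.43 r 0.022 (L 0.032 R 0.012) phi -0.000 abs 0.021 pitch -0.002 yaw 1.3 stand [642.5 231.3   9.2] bay [-0.5  0.3] F [ 0.7 -0.9 -7.9] grip 80
rows rx,ry | r,phi: [[-1.4, -0.0, 0.021, -0.025], [0.0, 0.0, 0.017, -0.025], [0.3, 0.0, 0.013, -0.02], [0.3, 0.0, 0.01, -0.016], [0.2, 0.0, 0.008, -0.012], [0.2, 0.0, 0.006, -0.009], [0.1, 0.0, 0.005, -0.007], [0.1, 0.0, 0.003, -0.005]]
```

```bash
python3 -m handwheel '[[[0,0,-0.7,0,0,0,-1],[0,0,-0.5,0,0,0,-1]]]'; python3 -m handwheel '[[[0,0,-0.5,0,0,0,-1]]]'; python3 m.py
```

```text
time_s: 20.72
eef_pos: [643.0, 231.4, 234.8]
ee_rot: [0.0, 1.0, 0.011, -0.001]
force: [-1.3, -0.2, -6.0]
grip_width: 0.249
grip_force: 80.2
time_s: 20.85
eef_pos: [643.0, 231.4, 234.8]
ee_rot: [0.0, 1.0, 0.011, -0.001]
force: [-2.0, -0.5, -1.9]
grip_width: 0.241
grip_force: 80.5
t 20.85 r 0.045 (L 0.057 R 0.033) phi -0.000 abs 0.045 pitch -0.002 yaw 1.3 stand [642.7 231.3   8.2] bay [-0.3  0.3] F [-2.  -0.5 -1.9] grip 80
rows rx,ry | r,phi: [[-2.9, -0.1, 0.044, -0.052], [0.0, 0.0, 0.036, -0.051], [0.5, 0.0, 0.028, -0.042], [0.5, 0.0, 0.021, -0.032], [0.4, 0.0, 0.016, -0.025], [0.3, 0.0, 0.012, -0.019], [0.3, 0.0, 0.009, -0.014], [0.2, 0.0, 0.007, -0.011]]
```

Force has dropped from -8 to -2 N, so the stand is on the floor. Releasing.

```bash
python3 -m handwheel '[[[0,0,-0.3,0,0,0,-1],[0,0,0,0,0,0,0],[0,0,0,0,0,0,0.5],[0,0,0,0,0,0,1],[0,0,0,0,0,0,1],[0,0,0,0,0,0,1]]]'; python3 m.py
```

```text
time_s: 21.65
eef_pos: [643.0, 231.4, 233.8]
ee_rot: [0.0, 1.0, 0.011, -0.001]
force: [-0.4, -0.4, 0.6]
grip_width: 0.996
grip_force: 0.0
t 21.65 r 0.121 (L None R 0.121) phi -0.000 abs 0.121 pitch -0.002 yaw 1.3 stand [642.5 231.3   7.2] bay [-0.5  0.3] F [-0.4 -0.4  0.6] grip 0
rows rx,ry | r,phi: [[-5.2, -0.1, 0.129, -0.09], [-3.3, -0.1, 0.114, -0.148], [1.0, 0.0, 0.09, -0.131], [1.6, 0.0, 0.069, -0.103], [1.4, 0.0, 0.053, -0.079], [1.1, 0.0, 0.04, -0.061], [0.8, 0.0, 0.03, -0.046], [0.6, 0.0, 0.023, -0.035]]
```

Released. The tool goes straight up, then I wait for the vase to settle and check.

```bash
python3 -m handwheel '[[[0,0,5,0,0,0,1],[0,0,15,0,0,0,1],[0,0,25,0,0,0,1],[0,0,30,0,0,0,1],[0,0,30,0,0,0,1],[0,0,30,0,0,0,1],[0,0,15,0,0,0,1],[0,0,0,0,0,0,1]]]'
W='[[[0,0,0,0,0,0,1],[0,0,0,0,0,0,1],[0,0,0,0,0,0,1],[0,0,0,0,0,0,1],[0,0,0,0,0,0,1],[0,0,0,0,0,0,1],[0,0,0,0,0,0,1],[0,0,0,0,0,0,1]]]'
python3 -m handwheel '[[[0,0,0,0,0,0,1],[0,0,0,0,0,0,1],[0,0,0,0,0,0,1],[0,0,0,0,0,0,1],[0,0,0,0,0,0,1],[0,0,0,0,0,0,1],[0,0,0,0,0,0,1],[0,0,0,0,0,0,1]]]' >/dev/null
python3 - <<'E'
from rig import *
from h import *
import subprocess
s=sense();c=capture("wrist");i1=crop(c,220,50,200,250,2);print(s["eef_pos"],s["time_s"])
np.save("pics/before.npy",c["image"])
cv2.imwrite("pics/w7.png",i1)
E
python3 -m handwheel '[[[0,0,0,0,0,0,1],[0,0,0,0,0,0,1],[0,0,0,0,0,0,1],[0,0,0,0,0,0,1],[0,0,0,0,0,0,1],[0,0,0,0,0,0,1],[0,0,0,0,0,0,1],[0,0,0,0,0,0,1]]]' >/dev/null
python3 -m handwheel '[[[0,0,0,0,0,0,1],[0,0,0,0,0,0,1],[0,0,0,0,0,0,1],[0,0,0,0,0,0,1],[0,0,0,0,0,0,1],[0,0,0,0,0,0,1],[0,0,0,0,0,0,1],[0,0,0,0,0,0,1]]]' >/dev/null
python3 - <<'E'
from rig import *
from h import *
c=capture("wrist");d=cv2.GaussianBlur(c["image"],(5,5),0).astype(int)-cv2.GaussianBlur(np.load("pics/before.npy"),(5,5),0);print("max change",np.abs(d).max(),np.percentile(np.abs(d),99.9))
E
```

```text
time_s: 22.7
eef_pos: [643.0, 231.4, 385.7]
ee_rot: [-0.0, 1.0, 0.011, 0.001]
force: [-0.3, -1.1, 0.3]
grip_width: 1.001
grip_force: 0.0
[642.98295361 231.35084165 383.76290997] 23.7
max change 12 3.0
```

View pics/w7.png

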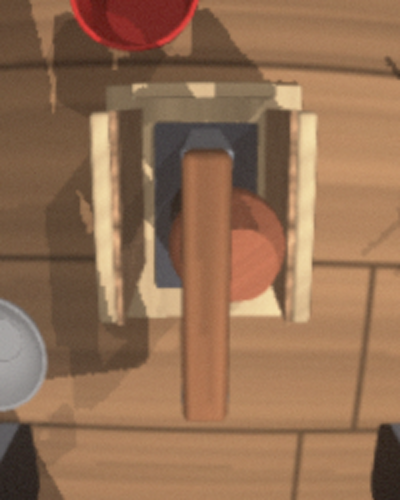

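The stand is inside the bay: the plate is centred at crop u=206 and the walls at 205. The vase rests against the right wall (shoulder near u=283), and nothing moved over 2 s. Handing in.

```bash
python3 -c "
from rig import *
print(finish_job())"
```

```text
the job is handed in; nothing more can be done
None
```

The job is handed in at about 26 s on the robot's clock: the stand is down and released in the middle of the bay, and the vase rests on the right wall, unmoved over the last two seconds I watched; no verdict came back.

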